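# Run the fingertips along a row of pen barrels and seat them

### The job

Six black pen barrels stand in a row on the pegs of the wooden carrier board, and some were left standing a little high. Starting at the end of the board with the red tape and taking them in turn, run your closed fingertips along the row: touch every barrel on its top, the low ones too, and press lightly so that each one sits fully home on its peg. Do not grip or pull up any barrel, and leave the other things on the bench where they are.

Things in the scene. Friction and masses are not known exactly. Their poses are not given: they have to be found in the camera images.
- board: light brown wooden carrier board fixed on the bench, 320 x 150 x 16 mm; tongue 60 mm wide, 38 mm long, on its +x short edge; red tape strip on top along its -x short edge. Origin: centre of underside; x from tape to tongue, z up. Bare blue pegs, 34 mm above the board, 24 mm apart in x, rows at y = 0, +-54 mm. The six barrels: middle row (y = 0), x = -120, -72, -24, 24, 72, 120 mm
- barrel1: black pen barrel, number 1 from the taped end (next to the tape): upright, 15 mm across, 66 mm tall, flat closed top 9 mm across with a brass disc. Origin: centre of its underside. Fully home at a hard stop its underside is 22 mm, its top 88 mm above the bench; it starts 0 to 12 mm higher. Slides only up and down its peg, friction about 3 N (plus 8 N per m/s of speed), stays where left
- barrel2: black pen barrel, number 2 from the taped end: upright, 15 mm across, 66 mm tall, flat closed top 9 mm across with a brass disc. Origin: centre of its underside. Fully home at a hard stop its underside is 22 mm, its top 88 mm above the bench; it starts 0 to 12 mm higher. Slides only up and down its peg, friction about 3 N (plus 8 N per m/s of speed), stays where left
- barrel3: black pen barrel, number 3 from the taped end: upright, 15 mm across, 66 mm tall, flat closed top 9 mm across with a brass disc. Origin: centre of its underside. Fully home at a hard stop its underside is 22 mm, its top 88 mm above the bench; it starts 0 to 12 mm higher. Slides only up and down its peg, friction about 3 N (plus 8 N per m/s of speed), stays where left
- barrel4: black pen barrel, number 4 from the taped end: upright, 15 mm across, 66 mm tall, flat closed top 9 mm across with a brass disc. Origin: centre of its underside. Fully home at a hard stop its underside is 22 mm, its top 88 mm above the bench; it starts 0 to 12 mm higher. Slides only up and down its peg, friction about 3 N (plus 8 N per m/s of speed), stays where left
- barrel5: black pen barrel, number 5 from the taped end: upright, 15 mm across, 66 mm tall, flat closed top 9 mm across with a brass disc. Origin: centre of its underside. Fully home at a hard stop its underside is 22 mm, its top 88 mm above the bench; it starts 0 to 12 mm higher. Slides only up and down its peg, friction about 3 N (plus 8 N per m/s of speed), stays where left
- barrel6: black pen barrel, number 6 from the taped end (next to the tongue): upright, 15 mm across, 66 mm tall, flat closed top 9 mm across with a brass disc. Origin: centre of its underside. Fully home at a hard stop its underside is 22 mm, its top 88 mm above the bench; it starts 0 to 12 mm higher. Slides only up and down its peg, friction about 3 N (plus 8 N per m/s of speed), stays where left
- spray_bottle: clear spray bottle with a white pump head, 44 mm across, 144 mm tall, standing loose on the bench beside the board; origin at the centre of its underside. Leave alone
- pot: small white ceramic pot, 44 mm across, 42 mm tall, loose on the bench; origin at the centre of its underside. Leave alone
- spare_barrel: another black pen barrel, 15 mm across, 66 mm tall, standing loose on the bench away from the board; origin at the centre of its underside. Not part of the row: leave alone
- stick: wooden polishing stick, 150 x 7 x 6 mm, lying loose on the bench; origin at the centre of its underside, x along it. Leave alone

How it is judged:
By the outcome, as a careful person would: the job done as asked, in the order asked, and still so for the second after the job is handed in, with the robot touching nothing.
It also fails if it takes over 64 s, if anything falls off the work surface, if the arm or the gripper's body presses on something with over 40 N, if the wrist force passes 120 N, or if a joint passes its speed limit or range.

### The arm

A 6-joint arm with a two-finger parallel gripper is mounted at the origin on the work surface. World frame = base frame: x ahead of the robot, y to its left, z up, the work surface at z = 0. Lengths are in mm, angles in rad, forces in N, time in s.
With the tool pointing down it reaches from about 275 to 750 mm from the base axis. Payload 10.2 kg.
Tool frame: the origin (TCP) lies at the very end of the fingers, on their centre line; the grasp point (between the pads) lies 19 mm behind it; z points along the fingers, y is the line along which they close (so a half turn about z gives the same grasp; the last joint's range is limited). The gripper opens to 85 mm and grips with 20 to 120 N. Pads are 22 mm wide; open, the fingers measure 114 mm over their backs; the gripper's body (76 mm by 85 mm) begins 54 mm behind the grasp point. The pads swing forward as they close: fully open they stand 13 mm farther back than shut.
Start: joints at [0.924, 0.313, 1.498, -0, 1.331, -0.223], TCP at [215.907, 478.555, 231.294] pointing down, gripper open.
Joint ranges: [-2.94, 2.94], [-0.97, 2.17], [0.19, 2.56], [-1.23, 4.37], [0.02, 3.11], [-2.88, 2.88]. Speed limits (rad/s): [2.39, 2.39, 3.01, 3.14, 3.14, 3.14].

### API

Orientations are given as a unit quaternion [w, x, y, z].
In Python, from rig import ctrl, vision gives the robot as it stands. The module is installed in compiled form; this text tells all that it offers.
- The arm moves only by the tool play_rows, never from a script. Its arguments are lists of equal length, an entry for each row: "translation": the shift along the tool's x, y, z in m, a list of three; "rotation": the turn, a rotation vector about the tool's x, y, z in rad, a list of three; "gripper": the gripper's target within -1 to 1 (shut at 1, half-way at 0, fully open at -1). A call has 1 to 10 rows; each row is the pose to reach, as a shift and turn from the pose commanded when the call began, along the tool's axes at that moment; what a row does not reach only later rows make up. A row lasts 1/8 s, in which the tool goes at most 62.5 mm and 10.7 degrees, less where a joint would pass 70% of its speed; a pose out of reach is approached as far as the arm can. A call with a gripper value outside its range is refused whole. The fingers move at their own pace and stop on an object; "force" is the grip in N (left out, the last holds). Time passes only in rows, so rows that repeat a pose let the fingers close. It gives the time, the measured TCP pose, the force, the opening and the grip force at its end, in the units of the state.
- ctrl.sense(): the state, without advancing time (a new reading comes with each control period).
- vision.capture(name): name is "scene" or "top"; returns a dict with "pixels" (480x640x3 uint8, red, green, blue), "vfov" (degrees; the focal length in pixels is half the picture's height over the tangent of half this angle, whatever the lens; pixels are square), "cx", "cy" (the principal point, pixels), "rvec" (rotation vector, rad) and "tvec" (3), from world to camera coordinates, as OpenCV has them. Camera axes: x right, y down, z forward; pixel columns grow to the right and rows downward; lengths in mm; the calibration is good to about 2 mm. A picture is of the moment at which its call begins. There is no depth.
- ctrl.finish_job(): hands the job in; it is judged then, once.
The state is a dict: "time_s": time; "joints": joint angles; "dq": joint speeds; "tau": joint torques, N m; "eef_pos": TCP position; "ee_rot": TCP orientation; "force": force on the tool from outside, world axes, zero at the start; "wrist_torque": the same for the moment, N m; "grip_width": opening from 0.0 (shut) to 1.0 (fully open); "grip_force": force on a finger pad.
Only numpy, scipy, OpenCV 4.12 (cv2) and the standard library are available. Lean on these libraries where they do the work, as an engineer would, in place of code of your own. Each camera call takes 0.05 s, during which the arm holds its last target. There are 200 camera calls.

## Working session

There is one attempt and no reset: what is moved stays moved. The work goes in short steps, Python scripts to look and compute and a tool call to move; the robot and the scene stay as the last step left them, time stands still between calls to the robot, and variables do not carry over. Pictures are saved under pics/ and viewed, at most 10 in all, crops included, and the job is handed in when it is done.

Besides the shell and the picture viewer there is one more tool, called after "Emit:" by a JSON object that holds its "name" and its "arguments". play_rows: Moves the arm, as the interface text tells. Its arguments: {"type":"object","properties":{"translation":{"type":"array"},"rotation":{"type":"array"},"gripper":{"type":"array"},"force":{"type":"number"}},"required":["translation","rotation","gripper"]}

```bash
mkdir -p pics
python3 - <<'E'
from rig import ctrl, vision
import cv2,pickle
d={}
for n in("scene","top"):
    c=vision.capture(n); d[n]=c; cv2.imwrite(f"pics/{n}0.png",c["pixels"][:,:,::-1])
    print(n,c["vfov"],c["cx"],c["cy"],c["rvec"],c["tvec"])
pickle.dump(d,open("d.pkl","wb"))
s=ctrl.sense();print(s)
E
```

```text
scene 55.400748576524826 313.29047934363894 244.32118052734228 [ 1.26063272  2.05519482 -1.08375368] [ 242.25489494 -223.09645968 1266.25959836]
top 43.99589609904141 316.8952802794909 249.55804570927438 [ 2.16316131 -2.13555664  0.16339968] [ -26.09622837  545.38967277 1088.94335378]
{'time_s': 0.1, 'joints': array([ 9.23596468e-01,  3.13356991e-01,  1.49832316e+00, -1.19636663e-05,
        1.33099860e+00, -2.23377758e-01]), 'dq': array([ 0.0011197 , -0.00148944, -0.00065589,  0.00010736, -0.00134678,
       -0.00159991]), 'tau': array([ 2.79074047e-03, -4.12895858e+01, -2.60139227e+01, -5.53255302e-05,
        2.99318352e-03, -7.27858742e-05]), 'eef_pos': array([215.77401429, 478.37112455, 230.82555326]), 'ee_rot': array([-2.23719890e-04,  2.10327161e-01,  9.77630907e-01, -4.94857092e-04]), 'force': array([ 0.26725401, -0.20575593, -0.24192131]), 'wrist_torque': array([ 0.04989079, -0.01966534, -0.0544065 ]), 'grip_force': 0.0, 'grip_width': 0.9988641263529516}
```

View pics/scene0.png

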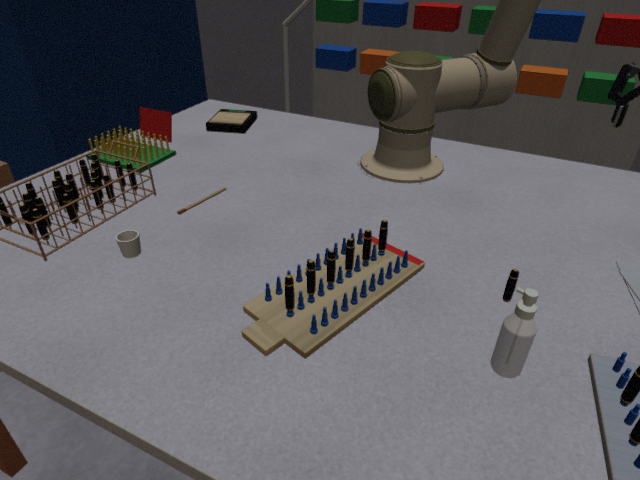

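View pics/top0.png

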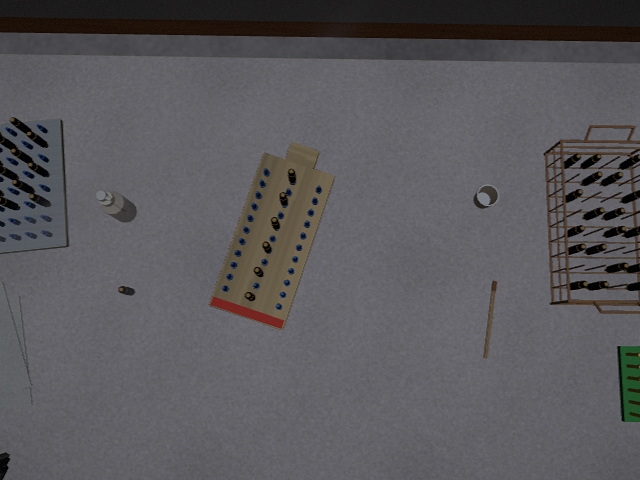

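The scene view has the board at about (335,285), with the tape at its far right end (395,250). The barrels run from (383,235) to (290,295). In the top view the row runs from (250,296) next to the tape up to (292,176).

Run:
```python
import cv2,pickle,numpy as np
d=pickle.load(open("d.pkl","rb"))
a=d["top"]["pixels"][140:335,200:345,::-1]; b=d["scene"]["pixels"][210:350,240:430,::-1]
a=cv2.resize(a,None,fx=3,fy=3,interpolation=cv2.INTER_NEAREST);b=cv2.resize(b[:, :],None,fx=4,fy=4,interpolation=cv2.INTER_NEAREST)
cv2.imwrite("pics/ct.png",a);cv2.imwrite("pics/cs.png",b)
```

```text
(no output)
```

View pics/ct.png

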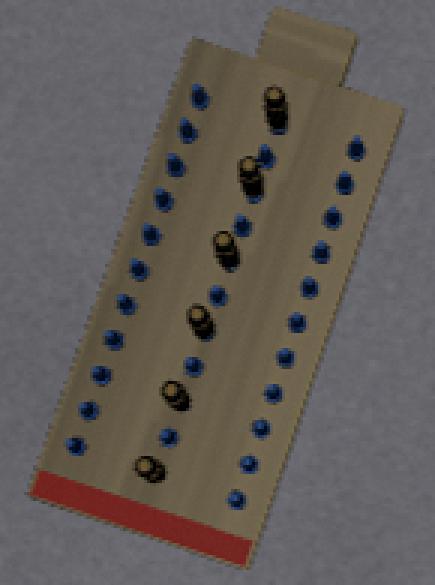

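View pics/cs.png

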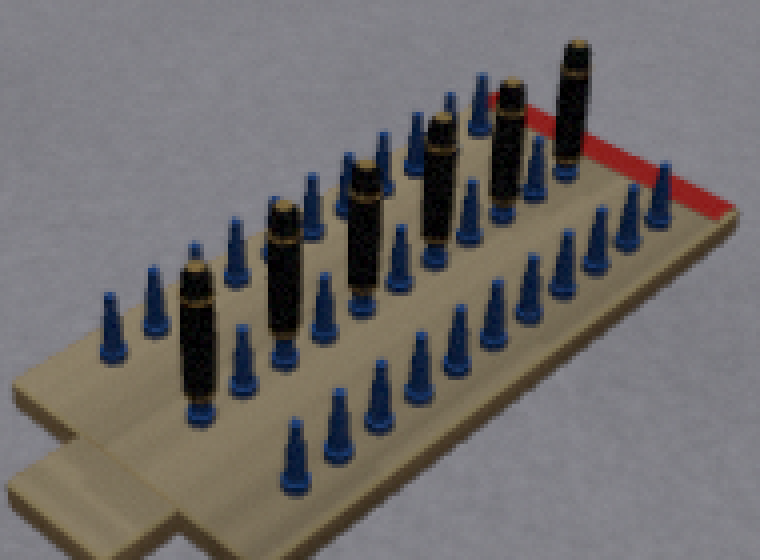

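The crops show the brass tops in both views. In the top crop, barrel 1 is at (149,466) and barrel 6 is at (275,95). In the scene crop they are at (578,44) and (197,268).

```bash
cat > h.py <<'E'
import cv2,numpy as np
def cam(c):
    f=240/np.tan(np.radians(c["vfov"])/2); K=np.array([[f,0,c["cx"]],[0,f,c["cy"]],[0,0,1]])
    R=cv2.Rodrigues(np.array(c["rvec"]))[0]; return K,R,np.array(c["tvec"]).reshape(3,1)
def cast(c,uv,z):
    K,R,t=cam(c); o=(-R.T@t).ravel(); uv=np.atleast_2d(uv)
    r=(R.T@np.linalg.inv(K)@np.c_[uv,np.ones(len(uv))].T).T
    return o+r*((z-o[2])/r[:,2])[:,None]
def tri(a,b,ua,ub):
    P=[K@np.c_[R,t] for K,R,t in(cam(a),cam(b))]
    X=cv2.triangulatePoints(P[0],P[1],np.float64(ua).T,np.float64(ub).T); return (X[:3]/X[3]).T
def blob(c,seeds,r=3.2):
    g=cv2.cvtColor(c["pixels"],cv2.COLOR_RGB2GRAY).astype(float); out=[]
    for x,y in seeds:
        yy,xx=np.mgrid[:480,:640]; m=(np.hypot(xx-x,yy-y)<r); w=m*np.clip(g-45,0,45); out.append([(xx*w).sum()/w.sum(),(yy*w).sum()/w.sum()])
    return np.array(out)
E
python3 - <<'E'
from h import *; import pickle
np.set_printoptions(precision=1,suppress=True)
d=pickle.load(open("d.pkl","rb")); T,S=d["top"],d["scene"]
ts=np.array([[149,466],[174,390],[197,319],[223,243],[248,165],[275,95]])/3-1/3+[200,140]
ss=np.array([[577,45],[512,84],[441,119],[367,165],[285,206],[197,268]])/4-3/8+[240,210]
tb=blob(T,ts)
# scene: tops are thin ellipses; keep only a small radius
sb=blob(S,ss,2.3)
print(tb-ts,sb-ss)
X=tri(T,S,ts,ss);print("seeds",X);X=tri(T,S,tb,sb);print("blob",X);print(np.linalg.norm(np.diff(X[:,:2],axis=0),axis=1))
h=cv2.cvtColor(T["pixels"],cv2.COLOR_RGB2HSV)
red=(((h[...,0]<6)|(h[...,0]>174))&(h[...,1]>150)&(h[...,2]>70)).astype(np.uint8); red[:280]=0;red[340:]=0
c=max(cv2.findContours(red,0,1)[0],key=cv2.contourArea);q=cv2.boxPoints(cv2.minAreaRect(c));print("tape",cast(T,q,16))
w=((h[...,0]>9)&(h[...,0]<28)&(h[...,1]>50)).astype(np.uint8)|red; w[:, :200]=0;w[:,345:]=0;w[:140]=0;w[340:]=0
w=cv2.morphologyEx(w,cv2.MORPH_CLOSE,np.ones((15,15)))
c=max(cv2.findContours(w,0,1)[0],key=cv2.contourArea);p=cast(T,c[:,0],16)[:,:2].astype(np.float32)
r=cv2.minAreaRect(p);print("board+tongue (expect 358x150)",r)
print("board line b1 dir", (X[5]-X[0])[:2], "pred from X mean",X[:,:2].mean(0))
b=cv2.boxPoints(r);print(b)
E
```

```text
[[-1.5 -0.2]
 [-1.2 -0.2]
 [-0.3 -1.6]
 [-0.3 -1.3]
 [ 0.  -0.5]
 [-0.2 -0.5]] [[ 0.3 -0.9]
 [-0.  -0.9]
 [ 0.3 -0.7]
 [ 0.1 -0.7]
 [-0.3 -0.6]
 [-0.2 -0.6]]
seeds [[454.2 102.1  89.2]
 [500.1  88.2  89.9]
 [543.4  74.2  92.5]
 [590.   60.   93. ]
 [637.4  45.7  98.2]
 [682.7  30.6  93.4]]
blob [[454.6 103.9  91.9]
 [500.4  89.4  92.3]
 [545.8  74.9  95.6]
 [591.9  60.5  95.7]
 [638.   45.6  99.8]
 [683.2  30.8  95. ]]
[48.  47.6 48.3 48.5 47.5]
tape [[440.6 184.   16. ]
 [456.2 179.4  16. ]
 [413.   43.   16. ]
 [397.6  47.8  16. ]]
board+tongue (expect 358x150) ((586.7733154296875, 61.3494873046875), (149.92367553710938, 356.6885986328125), 72.24256896972656)
board line b1 dir [228.6 -73. ] pred from X mean [569.   67.5]
[[394.1  44.4]
 [733.8 -64.4]
 [779.5  78.3]
 [439.8 187.1]]
```

Both measurements agree. The board centre is about (569.2, 67.2), the row direction is −17.75°, and the spacing is 48 mm. First I'll close the gripper and move high over barrel 1.

Emit:
{"name": "play_rows", "arguments": {"translation": [[-0.0465,-0.0304,0],[-0.093,-0.0608,0],[-0.1395,-0.0912,0],[-0.186,-0.1217,0],[-0.2325,-0.1521,0],[-0.279,-0.1825,0],[-0.3255,-0.2129,0],[-0.372,-0.2433,0.03],[-0.372,-0.2433,0.08],[-0.372,-0.2433,0.1013]], "rotation": [[0,0,0],[0,0,0],[0,0,0],[0,0,0],[0,0,0],[0,0,0],[0,0,0],[0,0,0],[0,0,0],[0,0,0]], "gripper": [1,1,1,1,1,1,1,1,1,1], "force": 30}}

```text
time_s: 1.35
eef_pos: [453.8, 103.1, 127.4]
ee_rot: [-0.002, 0.211, 0.977, -0.0]
force: [-0.4, 0.2, 0.7]
grip_width: -0.002
grip_force: 0.0
```

Emit:
{"name": "play_rows", "arguments": {"translation": [[0,0,0],[0,0,0],[0,0,0],[0,0,0]], "rotation": [[0,0,0],[0,0,0],[0,0,0],[0,0,0]], "gripper": [1,1,1,1]}}

```text
time_s: 1.85
eef_pos: [455.2, 103.9, 130.7]
ee_rot: [0.001, 0.21, 0.978, 0.0]
force: [-0.2, -0.1, 0.1]
grip_width: -0.0
grip_force: 0.0
```

Run:
```python
from rig import ctrl, vision
import cv2,numpy as np
s=ctrl.sense();print({k:s[k] for k in("time_s","eef_pos","ee_rot","force","grip_width")})
a=vision.capture("top")["pixels"][140:335,180:345,::-1];b=vision.capture("scene")["pixels"][130:350,240:470,::-1]
a=cv2.resize(a,(330,390));b=cv2.resize(b,(408,390));cv2.imwrite("pics/c2.png",np.hstack([a,b]))
```

```text
{'time_s': 1.85, 'eef_pos': array([455.20076661, 103.90276945, 130.65218054]), 'ee_rot': array([6.26246347e-04, 2.10231443e-01, 9.77651437e-01, 1.27778438e-04]), 'force': array([-0.20787919, -0.10063242,  0.06396219]), 'grip_width': -0.00027723949089192285}
```

View pics/c2.png

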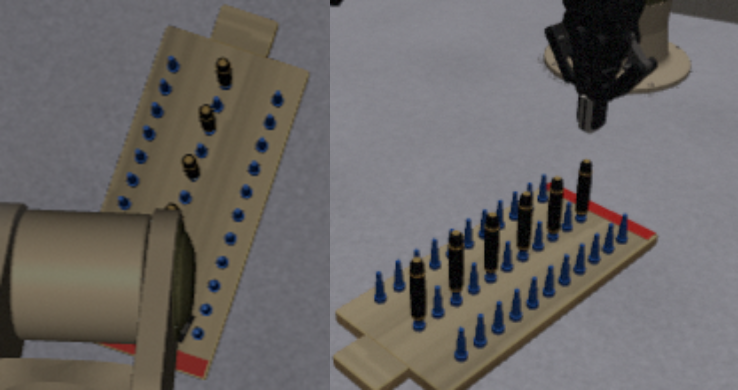

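The fingers are shut and hover directly above barrel 1 (right view, tip at (592,128), barrel top at (585,163)). Now I'll lower gently to home height, 88 mm.

Emit:
{"name": "play_rows", "arguments": {"translation": [[0,0,0.015],[0,0,0.025],[0,0,0.03],[0,0,0.034],[0,0,0.037],[0,0,0.039],[0,0,0.041],[0,0,0.042],[0,0,0.042],[0,0,0.042]], "rotation": [[0,0,0],[0,0,0],[0,0,0],[0,0,0],[0,0,0],[0,0,0],[0,0,0],[0,0,0],[0,0,0],[0,0,0]], "gripper": [1,1,1,1,1,1,1,1,1,1]}}

```text
time_s: 3.2
eef_pos: [455.0, 103.8, 88.0]
ee_rot: [0.0, 0.21, 0.978, 0.0]
force: [-0.2, 0.2, 2.9]
grip_width: 0.001
grip_force: 0.9
```

Emit:
{"name": "play_rows", "arguments": {"translation": [[0,0,0.0005],[0,0,0.001],[0,0,0.001]], "rotation": [[0,0,0],[0,0,0],[0,0,0]], "gripper": [1,1,1]}}

```text
time_s: 3.58
eef_pos: [455.1, 103.8, 87.4]
ee_rot: [0.0, 0.21, 0.978, 0.0]
force: [-0.8, -0.3, 6.8]
grip_width: -0.001
grip_force: 3.4
```

Barrel 1 is home: 6.8 N at the stop, which is above friction. On to barrel 2.

Emit:
{"name": "play_rows", "arguments": {"translation": [[0,0,-0.015],[0,0,-0.028],[0,0,-0.028],[-0.016,0.0018,-0.028],[-0.032,0.0037,-0.028],[-0.0477,0.0055,-0.028],[-0.0477,0.0055,-0.028],[-0.0477,0.0055,-0.028],[-0.0477,0.0055,-0.02],[-0.0477,0.0055,-0.015]], "rotation": [[0,0,0],[0,0,0],[0,0,0],[0,0,0],[0,0,0],[0,0,0],[0,0,0],[0,0,0],[0,0,0],[0,0,0]], "gripper": [1,1,1,1,1,1,1,1,1,1]}}

```text
time_s: 4.82
eef_pos: [500.2, 89.4, 101.3]
ee_rot: [-0.0, 0.21, 0.978, -0.0]
force: [1.0, 0.6, -0.1]
grip_width: -0.001
grip_force: 0.0
```

Emit:
{"name": "play_rows", "arguments": {"translation": [[0,0,0.003],[0,0,0.006],[0,0,0.009],[0,0,0.011],[0,0,0.013],[0,0,0.014],[0,0,0.0145],[0,0,0.015],[0,0,0.015],[0,0,0.015]], "rotation": [[0,0,0],[0,0,0],[0,0,0],[0,0,0],[0,0,0],[0,0,0],[0,0,0],[0,0,0],[0,0,0],[0,0,0]], "gripper": [1,1,1,1,1,1,1,1,1,1]}}

```text
time_s: 6.08
eef_pos: [500.9, 89.2, 87.4]
ee_rot: [0.0, 0.21, 0.978, 0.0]
force: [-2.0, -0.3, 6.4]
grip_width: 0.0
grip_force: 3.3
```

Barrel 2 is home at 6.4 N. Same moves for barrels 3 and 4.

Emit:
{"name": "play_rows", "arguments": {"translation": [[0,0,-0.015],[0,0,-0.028],[0,0,-0.028],[-0.016,0.0018,-0.028],[-0.032,0.0037,-0.028],[-0.0477,0.0055,-0.028],[-0.0477,0.0055,-0.028],[-0.0477,0.0055,-0.028],[-0.0477,0.0055,-0.02],[-0.0477,0.0055,-0.015]], "rotation": [[0,0,0],[0,0,0],[0,0,0],[0,0,0],[0,0,0],[0,0,0],[0,0,0],[0,0,0],[0,0,0],[0,0,0]], "gripper": [1,1,1,1,1,1,1,1,1,1]}}

```text
time_s: 7.32
eef_pos: [545.9, 74.8, 101.3]
ee_rot: [-0.0, 0.21, 0.978, -0.0]
force: [-0.0, 0.1, -0.4]
grip_width: -0.001
grip_force: 0.0
```

Emit:
{"name": "play_rows", "arguments": {"translation": [[0,0,0.003],[0,0,0.006],[0,0,0.009],[0,0,0.011],[0,0,0.013],[0,0,0.014],[0,0,0.0145],[0,0,0.015],[0,0,0.015],[0,0,0.015]], "rotation": [[0,0,0],[0,0,0],[0,0,0],[0,0,0],[0,0,0],[0,0,0],[0,0,0],[0,0,0],[0,0,0],[0,0,0]], "gripper": [1,1,1,1,1,1,1,1,1,1]}}

```text
time_s: 8.57
eef_pos: [546.6, 74.6, 87.5]
ee_rot: [0.0, 0.21, 0.978, 0.0]
force: [-1.4, -0.0, 6.5]
grip_width: -0.002
grip_force: 3.3
```

Emit:
{"name": "play_rows", "arguments": {"translation": [[0,0,-0.015],[0,0,-0.028],[0,0,-0.028],[-0.016,0.0018,-0.028],[-0.032,0.0037,-0.028],[-0.0477,0.0055,-0.028],[-0.0477,0.0055,-0.028],[-0.0477,0.0055,-0.028],[-0.0477,0.0055,-0.02],[-0.0477,0.0055,-0.015]], "rotation": [[0,0,0],[0,0,0],[0,0,0],[0,0,0],[0,0,0],[0,0,0],[0,0,0],[0,0,0],[0,0,0],[0,0,0]], "gripper": [1,1,1,1,1,1,1,1,1,1]}}

```text
time_s: 9.82
eef_pos: [591.6, 60.2, 101.3]
ee_rot: [-0.0, 0.21, 0.978, -0.0]
force: [0.6, 0.4, 0.8]
grip_width: 0.001
grip_force: 0.0
```

Emit:
{"name": "play_rows", "arguments": {"translation": [[0,0,0.003],[0,0,0.006],[0,0,0.009],[0,0,0.011],[0,0,0.013],[0,0,0.014],[0,0,0.0145],[0,0,0.015],[0,0,0.015],[0,0,0.015]], "rotation": [[0,0,0],[0,0,0],[0,0,0],[0,0,0],[0,0,0],[0,0,0],[0,0,0],[0,0,0],[0,0,0],[0,0,0]], "gripper": [1,1,1,1,1,1,1,1,1,1]}}

```text
time_s: 11.08
eef_pos: [592.4, 60.0, 87.5]
ee_rot: [0.0, 0.21, 0.978, 0.0]
force: [-1.0, -0.2, 6.4]
grip_width: -0.002
grip_force: 3.2
```

Emit:
{"name": "play_rows", "arguments": {"translation": [[0,0,-0.015],[0,0,-0.028],[0,0,-0.028],[-0.016,0.0018,-0.028],[-0.032,0.0037,-0.028],[-0.0477,0.0055,-0.028],[-0.0477,0.0055,-0.028],[-0.0477,0.0055,-0.028],[-0.0477,0.0055,-0.02],[-0.0477,0.0055,-0.015]], "rotation": [[0,0,0],[0,0,0],[0,0,0],[0,0,0],[0,0,0],[0,0,0],[0,0,0],[0,0,0],[0,0,0],[0,0,0]], "gripper": [1,1,1,1,1,1,1,1,1,1]}}

```text
time_s: 12.32
eef_pos: [637.4, 45.6, 101.2]
ee_rot: [-0.0, 0.21, 0.978, -0.0]
force: [0.6, -0.2, -0.4]
grip_width: -0.005
grip_force: 0.0
```

Emit:
{"name": "play_rows", "arguments": {"translation": [[0,0,0.003],[0,0,0.006],[0,0,0.009],[0,0,0.011],[0,0,0.013],[0,0,0.014],[0,0,0.0145],[0,0,0.015],[0,0,0.015],[0,0,0.015]], "rotation": [[0,0,0],[0,0,0],[0,0,0],[0,0,0],[0,0,0],[0,0,0],[0,0,0],[0,0,0],[0,0,0],[0,0,0]], "gripper": [1,1,1,1,1,1,1,1,1,1]}}

```text
time_s: 13.58
eef_pos: [638.0, 45.4, 87.6]
ee_rot: [0.0, 0.21, 0.978, 0.0]
force: [-3.8, 0.6, 6.1]
grip_width: 0.004
grip_force: 3.2
```

Emit:
{"name": "play_rows", "arguments": {"translation": [[0,0,-0.015],[0,0,-0.028],[0,0,-0.028],[-0.016,0.0018,-0.028],[-0.032,0.0037,-0.028],[-0.0477,0.0055,-0.028],[-0.0477,0.0055,-0.028],[-0.0477,0.0055,-0.028],[-0.0477,0.0055,-0.02],[-0.0477,0.0055,-0.015]], "rotation": [[0,0,0],[0,0,0],[0,0,0],[0,0,0],[0,0,0],[0,0,0],[0,0,0],[0,0,0],[0,0,0],[0,0,0]], "gripper": [1,1,1,1,1,1,1,1,1,1]}}

```text
time_s: 14.82
eef_pos: [683.2, 31.0, 101.2]
ee_rot: [-0.0, 0.21, 0.978, -0.0]
force: [0.5, -0.1, 0.3]
grip_width: -0.0
grip_force: 0.0
```

Emit:
{"name": "play_rows", "arguments": {"translation": [[0,0,0.003],[0,0,0.006],[0,0,0.009],[0,0,0.011],[0,0,0.013],[0,0,0.014],[0,0,0.0145],[0,0,0.015],[0,0,0.015],[0,0,0.015]], "rotation": [[0,0,0],[0,0,0],[0,0,0],[0,0,0],[0,0,0],[0,0,0],[0,0,0],[0,0,0],[0,0,0],[0,0,0]], "gripper": [1,1,1,1,1,1,1,1,1,1]}}

```text
time_s: 16.08
eef_pos: [683.8, 30.8, 87.6]
ee_rot: [0.0, 0.21, 0.978, 0.0]
force: [-1.5, -0.2, 6.3]
grip_width: 0.001
grip_force: 3.0
```

All six reached the stop at 6–7 N. I'll lift clear, retreat and check.

Emit:
{"name": "play_rows", "arguments": {"translation": [[0,0,-0.02],[0,0,-0.06],[0,0,-0.12],[0.05,0.016,-0.14],[0.1,0.032,-0.14],[0.15,0.049,-0.14],[0.2,0.065,-0.14],[0.25,0.081,-0.14],[0.3,0.097,-0.14],[0.35,0.114,-0.14]], "rotation": [[0,0,0],[0,0,0],[0,0,0],[0,0,0],[0,0,0],[0,0,0],[0,0,0],[0,0,0],[0,0,0],[0,0,0]], "gripper": [1,1,1,1,1,1,1,1,1,1]}}

```text
time_s: 17.32
eef_pos: [410.0, 279.5, 226.8]
ee_rot: [-0.0, 0.21, 0.978, -0.0]
force: [1.5, 0.8, -0.5]
grip_width: 0.0
grip_force: 0.0
```

Emit:
{"name": "play_rows", "arguments": {"translation": [[0.05,0.06,0],[0.1,0.12,0],[0.1,0.12,0],[0.1,0.12,0],[0.1,0.12,0],[0.1,0.12,0]], "rotation": [[0,0,0],[0,0,0],[0,0,0],[0,0,0],[0,0,0],[0,0,0]], "gripper": [1,1,1,1,1,1]}}

```text
time_s: 18.08
eef_pos: [370.2, 428.2, 227.1]
ee_rot: [0.0, 0.211, 0.977, -0.0]
force: [0.4, -0.4, 0.0]
grip_width: 0.002
grip_force: 0.0
```

Run:
```python
from rig import ctrl, vision
import cv2,numpy as np
s=ctrl.sense();print({k:s[k] for k in("time_s","eef_pos","force","dq")})
a=vision.capture("top")["pixels"][...,::-1];b=vision.capture("scene")["pixels"][210:350,240:430,::-1]
cv2.imwrite("pics/t3.png",a);cv2.imwrite("pics/s3.png",cv2.resize(b,None,fx=4,fy=4,interpolation=0))
```

```text
{'time_s': 18.075, 'eef_pos': array([370.22636212, 428.22813852, 227.07488733]), 'force': array([ 0.38080768, -0.37975455,  0.02793421]), 'dq': array([ 0.00146592, -0.00052575, -0.00372469,  0.00316655,  0.00187343,
        0.00141888])}
```

View pics/s3.png

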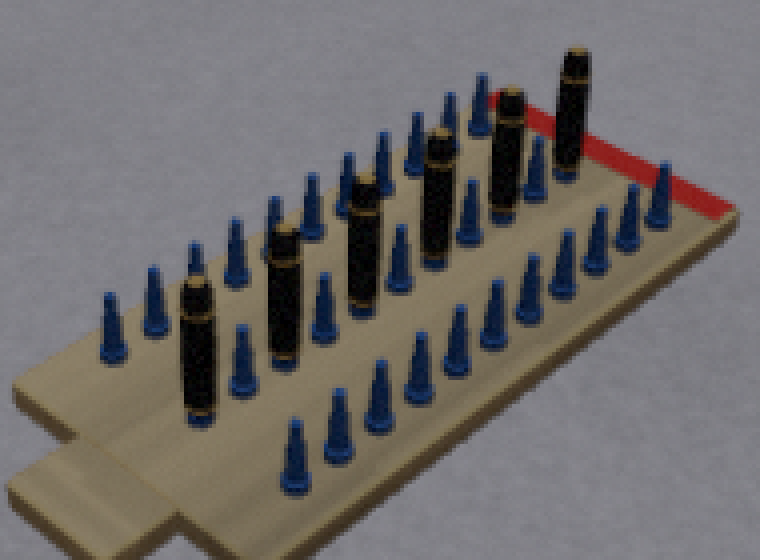

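View pics/t3.png

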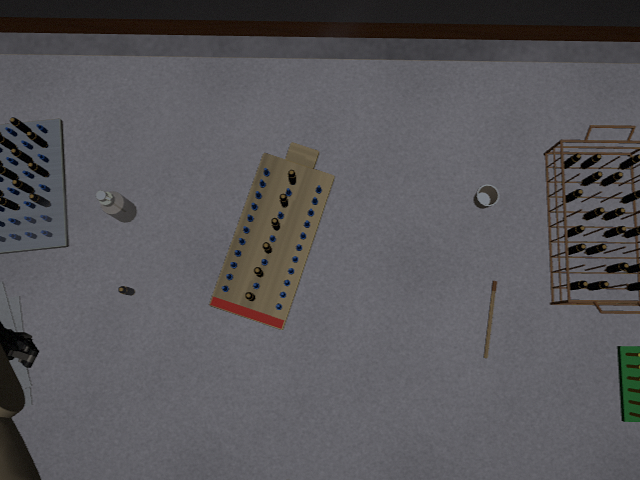

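All six barrels now sit equally low on their peg collars (in the scene crop, barrel 1's top moved from row 44 to 51 and barrel 5's from 204 to 230). The bottle (110,205), spare barrel (125,290), pot (487,196) and stick (490,320) haven't moved, and the arm is clear of everything.

```bash
python3 -c "
from rig import ctrl
print(ctrl.finish_job())"
```

```text
the job is handed in; nothing more can be done
None
```

I touched all six barrels in order from the taped end and pressed each home with 6–7 N; the other things on the bench did not move, and I handed the job in at about 18 s.

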